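# Hang the flange mallet in its saddle ring

### The arm

A 6-joint arm with a two-finger parallel gripper is mounted at the origin on the work surface. World frame = base frame: x ahead of the robot, y to its left, z up, the work surface at z = 0. Lengths are in mm, angles in rad, forces in N, time in s.
With the tool pointing down it reaches from about 300 to 775 mm from the base axis. Payload 14.6 kg.
Tool frame: the origin (TCP) lies between the finger pads; the fingertips stand manip.tip_reach ahead of it and the grasp point (between the pads) lies 5 mm behind it (manip.tip_reach is the distance from the TCP to the fingertips, in mm); z points along the fingers, y is the line along which they close (so a half turn about z gives the same grasp; the last joint's range is limited). The gripper opens to 94 mm and grips with 3 to 60 N. Pads are 16 mm wide; open, the fingers measure 119 mm over their backs; the gripper's body (75 mm by 177 mm) begins 78 mm behind the grasp point.
Start: joints at [1.105, 0.3, 1.521, -0, 1.321, -0.067], TCP at [213.569, 506.831, 219.446] pointing down, gripper open.
Joint ranges: [-3.03, 3.03], [-0.79, 2.21], [0.23, 2.52], [-1.04, 4.18], [0, 3.07], [-2.55, 2.55]. Speed limits (rad/s): [2.22, 2.22, 2.57, 3.14, 3.14, 3.14].

### API

Orientations are given as [roll, pitch, yaw] about the fixed x, y, z axes, in that order (R = Rz(yaw) Ry(pitch) Rx(roll)).
In Python, from cell import manip gives the robot as it stands. The module is installed in compiled form; this text tells all that it offers.
- The arm moves only by the shell command python3 -m creep 'ROWS' [FORCE]. ROWS is JSON, a list of rows, each a list of 3 entries, a list of its own where there are three numbers: the opening, from -1 (shut) to 1 (fully open), then the shift along the tool's x, y, z in cm, then the turn about the tool's z in units of 5 degrees (1.0 is 5 degrees). In form: [[grip, [tx, ty, tz], roll], ...]. A call has 1 to 12 rows; each row is the pose to reach, as a shift and turn from the pose commanded when the call began, along the tool's axes at that moment; what a row does not reach only later rows make up. A row lasts 1/10 s, in which the tool goes at most 50 mm and 8.59 degrees, less where a joint would pass 70% of its speed; a pose out of reach is approached as far as the arm can. A call with a gripper value outside its range is refused whole. The fingers move at their own pace and stop on an object; FORCE is the grip in N (left out, the last holds). Time passes only in rows, so rows that repeat a pose let the fingers close. It gives the time, the measured TCP pose, the force, the opening and the grip force at its end, in the units of the state.
- manip.read_state(): the state, without advancing time (a new reading comes with each control period).
- manip.camera(name): name is "scene" or "top" or "wrist"; returns the picture (384x512x3 uint8, red, green, blue); there is no depth.
- manip.camera_params(name): a dict with "fovy" (degrees; the focal length in pixels is half the picture's height over the tangent of half this angle, whatever the lens; pixels are square), "cx", "cy" (the principal point, pixels), "origin" and "attitude" of the camera in the world. Camera axes: x right, y down, z forward; pixel columns grow to the right and rows downward; lengths in mm; the calibration is good to about 2 mm. The wrist camera is an equidistant fisheye: a pixel r from the principal point sees the ray r / f radians off the axis. A picture is of the moment at which its call begins: read the wrist's pose just before it. camera_params takes no time and is no camera call; for the wrist camera it gives the pose at the moment of the call.
- manip.sign_off(): hands the job in; it is judged then, once.
The state is a dict: "clock": time; "joints": joint angles; "qd": joint speeds; "effort": joint torques, N m; "eef_pos": TCP position; "eef_rot": TCP orientation; "wrist_force": force on the tool from outside, world axes, zero at the start; "moment": the same for the moment, N m; "finger_gap": finger opening in mm; "finger_force": force on a finger pad.
Only numpy, scipy, OpenCV 4.12 (cv2) and the standard library are available. Lean on these libraries where they do the work, as an engineer would, in place of code of your own. Each camera call takes 0.05 s, during which the arm holds its last target. There are 200 camera calls.

### The job

Put the soft-faced mallet back where it hangs: lift it out of the steel tool caddy and lower it handle-first through the ring of the holder, then, pressing only lightly, turn it until its head drops into the channel between the two cheeks and sits fully home, and let go. The saddle on the ring has been left turned some way anticlockwise, how far is not known, so feel for it; never force it (stay under 25 N on the holder), and leave the jar, the flange, the white bottle and the clear box where they are.

Things in the scene. Friction and masses are not known exactly. Their poses are not given: they have to be found in the camera images.
- mallet: Soft-faced mallet, 0.28 to 0.44 kg, upright in the caddy, handle down. Head: bar 90 mm long (x), 28 wide (y), 36 tall (z up), aluminium, white ends. Black handle 18 mm thick, 110 long, tapering to 10 over its last 14. Origin: centre of the head's underside (head 0 to +36, handle 0 to -110). Either end may point either way. Grip from above across the 28 mm, on the upper 22 mm of the head.
- caddy: Fixed steel tool caddy, 125 mm high, walls 4 mm. Origin on the table under the centre of the mallet's cell (64 mm in x, 82 in y inside); the head lies roughly along the caddy's x across the two long walls. The next cell, 44 to 124 mm along +y, is packed with small fixed tools up to 20 mm above the rim, the nearest 75 mm from the origin.
- seat (a point): Home of the mallet's origin: centre of the ring's hole, on the floor of the saddle's channel, 130 mm above the table. Axes of the holder: z up, x to its post (57 to 79 mm off, lower). The channel is 31 mm wide and runs along this x turned about z anticlockwise (seen from above) by an unknown 0.15 to 0.7 rad. Head askew: the mallet rests 12 mm above this point; within about 0.05 rad it drops to 0.
- holder: Fixed holder: base plate 150 x 100 x 10 mm, post, ring with a steel saddle disc, 92 mm in diameter, 24 thick together. Hole 24 mm (32 in the lower 12). On the disc two straight cheeks, 12 high, 60 long, 18 thick, flank the channel. 96 mm free below. The saddle does not turn in use. The ring sits on rubber: it gives 1 mm per 5 N, 5 mm at most. Origin: on the table below the hole, axes as seat.
- jar: Loose closed glass jar, 54 mm in diameter, 75 mm high, to be left alone. Origin: centre of its underside.
- flange: Loose steel pipe flange, 55 mm in diameter, 30 mm high, to be left alone. Origin: centre of its underside.
- spray: Loose white plastic bottle, 48 mm in diameter, 120 mm high, to be left alone. Origin: centre of its underside.
- stubbox: Loose clear plastic box, 90 x 65 x 28 mm, to be left alone. Origin: centre of its underside.
There are look-alikes about, which are no part of the job. What is shaped like the mallet but red or yellow is not meant.

How it is judged:
By the outcome, as a careful person would: the job done as asked, in the order asked, and still so for the second after the job is handed in, with the robot touching nothing.
It also fails if it takes over 67 s, if anything falls off the work surface, if the arm or the gripper's body presses on something with over 40 N, if the wrist force passes 120 N, or if a joint passes its speed limit or range.

## Working session

There is one attempt and no reset: what is moved stays moved. The work goes in short steps, Python scripts to look and compute and a shell command to move; the robot and the scene stay as the last step left them, time stands still between calls to the robot, and variables do not carry over. Pictures are saved under pics/ and viewed, at most 10 in all, crops included, and the job is handed in when it is done.

```bash
mkdir -p pics
cat > h.py <<'E'
import numpy as np, cv2
from scipy.spatial.transform import Rotation as R
from cell import manip
def grab(name,fn):
    p=manip.camera_params(name); im=manip.camera(name)
    cv2.imwrite('pics/'+fn,im[:,:,::-1]); return im,p
E
python3 - <<'E'
from h import *
for n in ("scene","top"):
    im,p=grab(n,n+"0.png"); print(n,p)
    cv2.imwrite('pics/%s0.png'%n,cv2.resize(im[:,:,::-1],(800,600),interpolation=cv2.INTER_CUBIC)); np.save(n+'.npy',im)
print(manip.read_state(), manip.tip_reach)
E
```

```text
scene {'fovy': 45.11170606915748, 'cx': 259.25551314891624, 'cy': 192.51167156791774, 'origin': array([1184.59259042,  197.91360829,  930.57560399]), 'attitude': array([-2.47260493,  0.01574323,  1.92457111])}
top {'fovy': 56.42633358980194, 'cx': 261.87673485749787, 'cy': 184.6289259503599, 'origin': array([ 419.14004442,  -50.7559643 , 1003.03288298]), 'attitude': array([-2.93592552,  0.00336882, -1.59426668])}
{'clock': 0.1, 'joints': array([ 1.10538277e+00,  3.00417444e-01,  1.52152663e+00, -1.42216146e-05,
        1.32068459e+00, -6.65770072e-02]), 'qd': array([-0.00061847, -0.00201051, -0.00282606, -0.0001868 , -0.00017044,
        0.00111482]), 'effort': array([ 8.34889070e-04, -5.32648122e+01, -3.53277361e+01,  7.09649012e-02,
        2.35950190e-02, -6.55152758e-05]), 'eef_pos': array([213.48546636, 506.6368514 , 218.93878218]), 'eef_rot': array([-3.14055802e+00, -5.51788492e-05,  2.74275961e+00]), 'wrist_force': array([ 0.49176629, -0.82263004, -0.04616271]), 'moment': array([-0.02717082,  0.02258208,  0.05169082]), 'finger_force': 0.0, 'finger_gap': 94.15953855188489} 14.0
```

View pics/scene0.png

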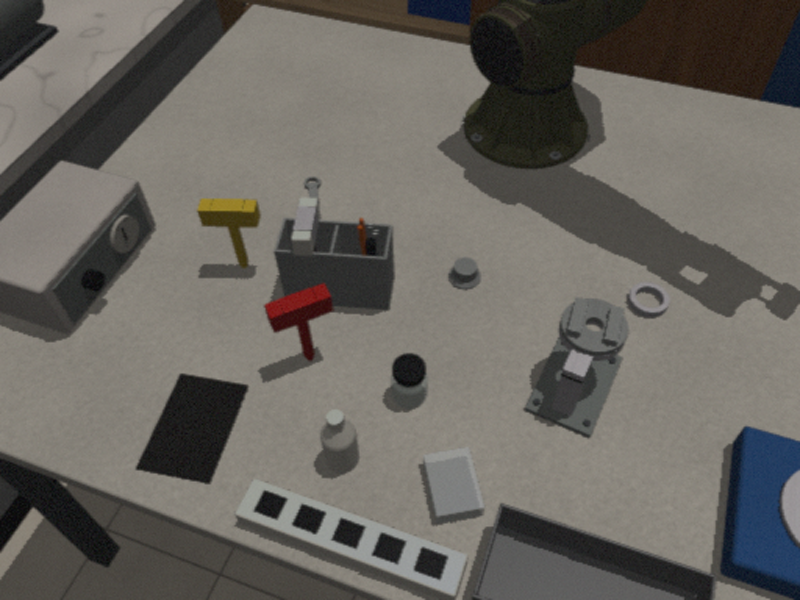

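View pics/top0.png

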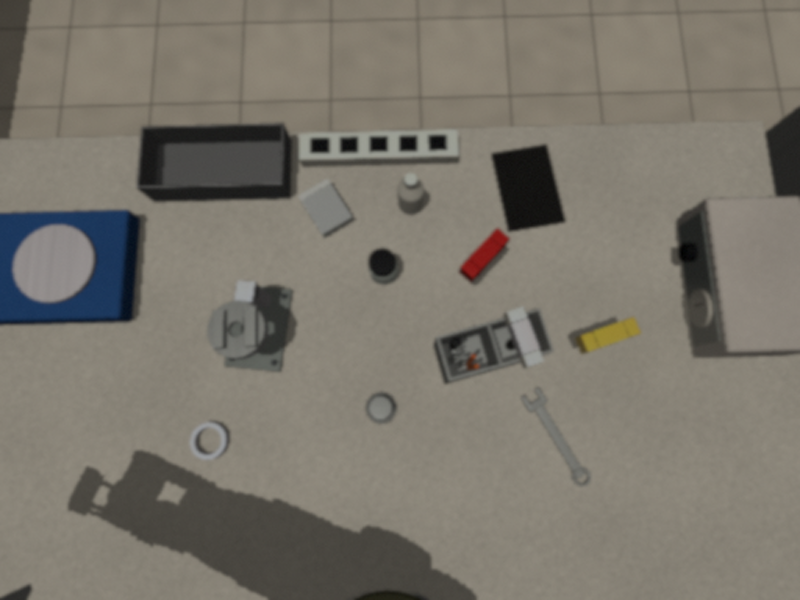

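The true mallet is the grey bar with white ends, at about (525,335) in the enlarged top view and (306,225) in the scene view. It could be mistaken for the red one at (485,255) or the yellow one at (610,335), both standing on the table. Holder at (240,330). Next I'll take one close crop composite and measure.

```bash
cat >> h.py <<'E'
def ray(p,u,v,fish=False):
    f=192/np.tan(np.radians(p['fovy']/2)); x,y=u-p['cx'],v-p['cy']
    if fish:
        r=np.hypot(x,y); th=r/f; d=np.array([x/r*np.sin(th),y/r*np.sin(th),np.cos(th)])
    else: d=np.array([x/f,y/f,1.])
    return R.from_euler('xyz',p['attitude']).apply(d)
def onz(p,u,v,z,fish=False):
    d=ray(p,u,v,fish); o=np.array(p['origin']); return o+d*(z-o[2])/d[2]
E
python3 - <<'E'
from h import *
t=np.load('top.npy');s=np.load('scene.npy')
c=lambda im,x,y,w,h:cv2.resize(im[y:y+h,x:x+w,::-1],(400,300),interpolation=cv2.INTER_CUBIC)
o=np.vstack([np.hstack([c(t,120,165,80,60),c(t,275,188,80,60)]),np.hstack([c(s,325,180,100,75+0),c(s,165,105,100,75)])])
cv2.imwrite('pics/crop1.png',cv2.convertScaleAbs(o,alpha=1.3))
pt=manip.camera_params('top')
k=.64
for n,(u,v),z in [('headctr',(525,335),161),('ring',(235,328),135),('postblk',(245,290),100),('flange',(380,407),30),('jar',(383,263),75),('spray',(411,182),120),('box',(327,208),28),('red',(485,255),140),('yel',(610,335),140)]:
    print(n,onz(pt,u*k,v*k,z).round())
E
```

```text
headctr [ 519. -225.  161.]
ring [544. 222. 135.]
postblk [612. 219. 100.]
flange [417.   2.  30.]
jar [658.  -8.  75.]
spray [786. -59. 120.]
box [777.  95.  28.]
red [ 651. -174.  140.]
yel [ 518. -361.  140.]
```

View pics/crop1.png

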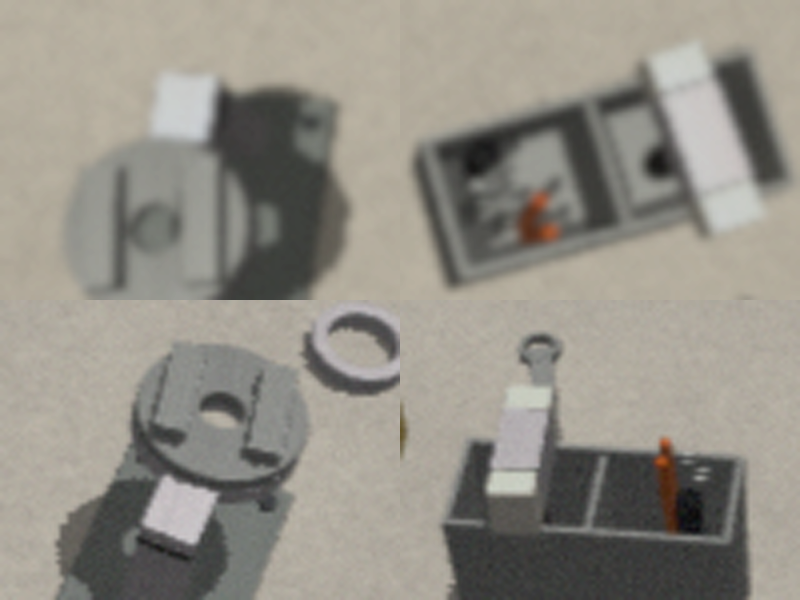

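The crop confirms the choice: grey head with white ends lying across the caddy's empty cell, its centre at about crop (706,139). The channel runs nearly along world x, and the holder's hole is at crop (155,228). Next I'll work out the numbers for hovering over the mallet.

```bash
cat >> h.py <<'E'
def go(pos,psi,base=None):
    """print shift (cm, tool axes) and turn (5deg units) to tool-down pose at pos with tool-x yaw psi"""
    s=manip.read_state(); b=base or (s['eef_pos'],s['eef_rot'])
    Rm=R.from_euler('xyz',b[1]); d=Rm.inv().apply(np.array(pos)-b[0])/10
    x=Rm.as_matrix()[:,0]; cur=np.arctan2(x[1],x[0]); w=(cur-psi)
    print('at',np.round(s['eef_pos'],1),'psi %.4f'%cur,'shift',d.round(3),'roll',round(np.degrees(w)/5,3),'rows>=',np.linalg.norm(d)/5,'q',s['joints'].round(2),'F',s['wrist_force'].round(1))
E
python3 - <<'E'
from h import *
pt=manip.camera_params('top')
A=lambda x,y,z:onz(pt,275+(x-400)/5,188+y/5,z)
B=lambda x,y,z:onz(pt,120+x/5,165+y/5,z)
c=[A(645,62,161),A(705,42,161),A(765,215,161),A(710,235,161)]
for i in range(4): d=c[i]-c[(i+1)%4]; print('head',c[i].round(1),np.hypot(*d[:2]).round(1),np.arctan2(d[1],d[0]).round(3))
print(np.mean(c,0))
cad=[A(415,150,125),A(445,283,125),A(790,185,125),A(750,52,125)]
for i in range(4): d=cad[i]-cad[(i+1)%4]; print('cad',cad[i].round(1),np.hypot(*d[:2]).round(1),np.arctan2(d[1],d[0]).round(3))
print('hole',B(155,228,130),'post',B(185,105,95))
w=manip.camera_params('wrist');s=manip.read_state();print(w, R.from_euler('xyz',s['eef_rot']).inv().apply(w['origin']-s['eef_pos']))
go((480,-205,300),0.36)
E
```

```text
head [ 552.9 -199.   161. ] 30.5 1.869
head [ 561.9 -228.1  161. ] 85.7 0.267
head [ 479.2 -250.8  161. ] 27.7 -1.253
head [ 470.6 -224.5  161. ] 86.2 -2.841
[ 516.13960358 -225.58302624  161.        ]
cad [517.6 -89.8 125. ] 66.0 0.189
cad [ 452.8 -102.2  125. ] 175.9 1.82
cad [ 496.1 -272.6  125. ] 68.0 -2.921
cad [ 562.4 -257.7  125. ] 173.8 -1.31
hole [542.69780768 221.83056702 130.        ] post [611.53352554 219.74947573  95.        ]
{'fovy': 65.70646984690485, 'cx': 246.3158087305868, 'cy': 189.65718481391548, 'origin': array([142.60866029, 536.9726926 , 383.80899768]), 'attitude': array([2.87684584e+00, 1.26586526e-03, 1.17222499e+00])} [  77.10384191    0.25982155 -164.86631831]
at [213.5 506.6 218.9] psi 2.7428 shift [-52.195 -55.237  -8.052] roll 27.304 rows>= 15.28434396301401 q [ 1.11  0.3   1.52 -0.    1.32 -0.07] F [ 0.5 -0.8 -0. ]
```

```bash
python3 -m creep '[[0.3,[-5,-5,-8],4],[0.3,[-52.2,-55.2,-8],28],[0.3,[-52.2,-55.2,-8],28],[0.3,[-52.2,-55.2,-8],28],[0.3,[-52.2,-55.2,-8],28],[0.3,[-52.2,-55.2,-8],28],[0.3,[-52.2,-55.2,-8],28],[0.3,[-52.2,-55.2,-8],28],[0.3,[-52.2,-55.2,-8],28],[0.3,[-52.2,-55.2,-8],28],[0.3,[-52.2,-55.2,-8],28],[0.3,[-52.2,-55.2,-8],28]]' 20; python3 -c "
from h import *
go((480,-205,300),0.28)"
```

```text
clock: 1.3
eef_pos: [418.2, -40.4, 289.2]
eef_rot: [3.141, -0.0, 0.936]
wrist_force: [1.4, 1.0, 0.7]
finger_gap: 61.3
finger_force: 0.0
at [418.2 -40.4 289.2] psi 0.9363 shift [-9.598 14.732 -1.08 ] roll 7.521 rows>= 3.5231938933933504 q [-0.18 -0.05  1.75  0.    1.44  0.45] F [1.4 1.  0.7]
```

```bash
python3 -m creep '[[0.3,[-9.6,14.7,-1.1],7.5],[0.3,[-9.6,14.7,-1.1],7.5],[0.3,[-9.6,14.7,-1.1],7.5],[0.3,[-9.6,14.7,-1.1],7.5],[0.3,[-9.6,14.7,-1.1],7.5],[0.3,[-9.6,14.7,-1.1],7.5],[0.3,[-9.6,14.7,-1.1],7.5]]'; python3 -c "
from h import *
im,p=grab('wrist','w1.png'); np.save('w1.npy',im); np.save('w1p.npy',p,allow_pickle=True); go((480,-205,300),0.28)"
```

```text
clock: 2.0
eef_pos: [480.6, -201.9, 299.9]
eef_rot: [-3.141, 0.0, 0.291]
wrist_force: [0.3, -0.2, 0.5]
finger_gap: 61.1
finger_force: 0.0
at [ 480.6 -201.8  300. ] psi 0.2907 shift [-0.148  0.29   0.005] roll 0.123 rows>= 0.06516630465800873 q [-0.47  0.19  1.48  0.    1.48  0.81] F [ 0.5 -0.3 -0.2]
```

View pics/w1.png

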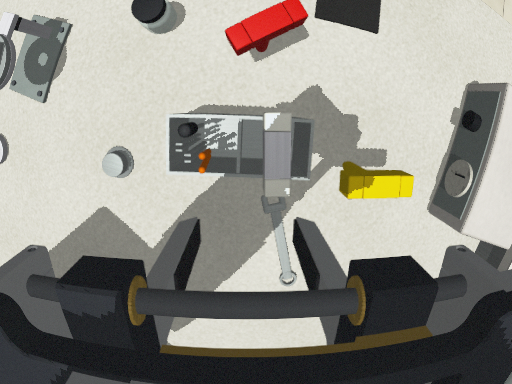

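The wrist view shows the mallet head at about (277,154), nearly square to the tool; red at (266,25) and yellow at (376,183) are well away. Zooming for edges.

```bash
python3 -c "
from h import *
im=np.load('w1.npy'); cv2.imwrite('pics/w1c.png',cv2.resize(im[105:205,230:330,::-1],(600,600),interpolation=cv2.INTER_NEAREST))
for r in (125,150,165,180): print(r,im[r,255:300].mean(1).astype(int))
for c in (270,278,286): print(c,im[106:122,c].mean(1).astype(int),im[186:202,c].mean(1).astype(int))
"
```

```text
125 [114 113 115 116 115 112 115 117 116 181 232 239 239 240 239 211 156 158
 157 160 157 158 158 159 159 160 158 158 159 160 160 159 158 160 160 149
 122 112 108  91  70  69  69  68  72]
150 [111 111 110 111 111 112 112 104  85 104 139 143 144 145 144 147 146 148
 143 146 146 139 142 143 145 146 144 150 148 143 139 143 141 145 147 149
 121  98  72  69  71  69  70  71  69]
165 [ 75  73  73  72  73  73  71  81  85 101 140 140 142 145 144 146 145 144
 144 145 143 141 141 142 144 141 145 146 143 141 141 141 140 144 147 119
  81  72  74  72  72  69  68  71  71]
180 [127 128 131 128 130 132 127 118  97 109 139 147 147 146 149 147 150 151
 150 151 152 152 152 151 154 151 152 152 152 151 151 151 152 153 142 130
 124 133 134 137 133 134 134 143 146]
270 [218 187 129 130 128 127 160 232 239 240 240 240 240 239 240 240] [156 157 157 155 156 156 155 152 155 154 143 127 126 124 127 128]
278 [127 127 127 131 129 129 170 232 239 171 161 163 160 159 160 160] [157 153 153 156 156 156 154 153 154 155 134 100 113 116 120 117]
286 [131 131 129 128 129 126 133 151 158 161 161 160 161 159 160 160] [156 156 233 238 239 216 209 209 165 157 144 132 130 129 128 127]
```

View pics/w1c.png

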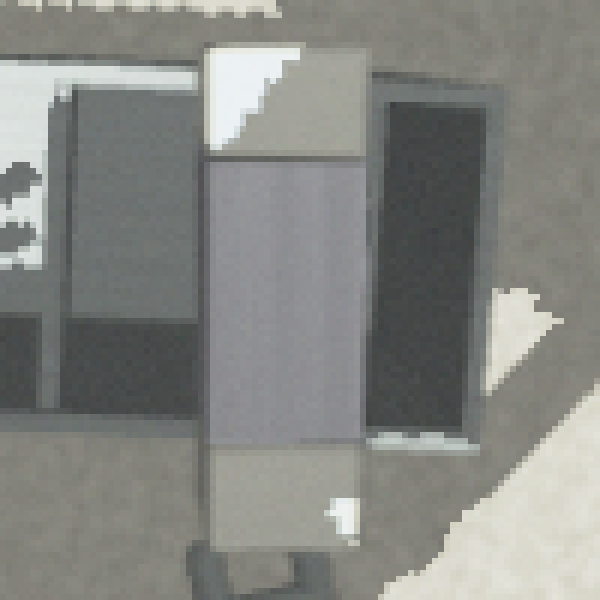

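The head's top face is a clean quad with crop corners (205,48), (368,48), (361,549), (210,549), with no tool near its sides.

```bash
python3 -c "
from h import *
p=np.load('w1p.npy',allow_pickle=True).item()
c=[onz(p,230+x/6-.5,105+y/6-.5,161,True) for x,y in ((205,48),(368,48),(361,549),(210,549))]
for i in range(4): d=c[i]-c[(i+1)%4]; print(c[i].round(1),np.hypot(*d[:2]).round(1),np.arctan2(d[1],d[0]).round(3))
m=np.mean(c,0);print(m); psi=.285
ax=(c[0]+c[1]-c[2]-c[3]); psi=np.arctan2(ax[1],ax[0]);print(psi)
go((m[0],m[1],200),psi); go((m[0],m[1],154.5),psi)
"
```

```text
[ 556.  -196.8  161. ] 27.7 1.88
[ 564.5 -223.2  161. ] 88.4 0.305
[ 480.1 -249.7  161. ] 27.1 -1.281
[ 472.4 -223.8  161. ] 87.9 -2.83
[ 518.24889333 -223.37774443  161.        ]
0.3082632815020218
at [ 480.6 -201.8  300. ] psi 0.2907 shift [ 2.991  3.148 10.004] roll -0.201 rows>= 2.1812296654483725 q [-0.47  0.19  1.48  0.    1.48  0.81] F [ 0.5 -0.3 -0.2]
at [ 480.6 -201.8  300. ] psi 0.2907 shift [ 2.991  3.149 14.554] roll -0.201 rows>= 3.037702182050588 q [-0.47  0.19  1.48  0.    1.48  0.81] F [ 0.5 -0.3 -0.2]
```

```bash
python3 -m creep '[[0.3,[3,3.15,5],-0.2],[0.3,[3,3.15,10],-0.2],[0.3,[3,3.15,10],-0.2],[0.3,[3,3.15,13],-0.2],[0.3,[3,3.15,14.55],-0.2],[0.3,[3,3.15,14.55],-0.2],[0.3,[3,3.15,14.55],-0.2],[-1,[3,3.15,14.55],-0.2],[-1,[3,3.15,14.55],-0.2],[-1,[3,3.15,14.55],-0.2],[-1,[3,3.15,14.55],-0.2],[-1,[3,3.15,14.55],-0.2]]' 30; python3 -c "
from h import *
go((518.2,-223.4,304),0.308)"
```

```text
clock: 3.25
eef_pos: [518.5, -224.0, 154.8]
eef_rot: [3.141, -0.0, 0.306]
wrist_force: [-1.5, 0.1, 1.8]
finger_gap: 27.7
finger_force: 30.0
at [ 518.5 -224.   154.8] psi 0.3058 shift [-5.000e-03 -6.000e-02 -1.492e+01] roll -0.025 rows>= 2.9839896176498226 q [-0.47  0.39  1.55 -0.    1.2   0.79] F [-1.5  0.1  1.8]
```

```bash
python3 -m creep '[[-1,[0,0,-2],0],[-1,[0,0,-5],0],[-1,[0,0,-10],0],[-1,[0,0,-15],0],[-1,[0,0,-15],0],[-1,[0,0,-15],0],[-1,[0,0,-15],0]]'; python3 -c "
from h import *
go((440,215,304),0.0)"
```

```text
clock: 3.95
eef_pos: [517.9, -223.7, 302.3]
eef_rot: [-3.139, 0.003, 0.306]
wrist_force: [0.2, 0.4, -4.2]
finger_gap: 27.5
finger_force: 30.0
at [ 517.9 -223.7  302.3] psi 0.3057 shift [  5.777 -44.179  -0.075] roll 3.503 rows>= 8.911000480669397 q [-0.47  0.29  1.35 -0.    1.51  0.79] F [ 0.2  0.4 -4.2]
```

```bash
python3 -m creep '[[-1,[1,-4,-0.1],0.4],[-1,[5.8,-44.2,-0.1],3.5],[-1,[5.8,-44.2,-0.1],3.5],[-1,[5.8,-44.2,-0.1],3.5],[-1,[5.8,-44.2,-0.1],3.5],[-1,[5.8,-44.2,-0.1],3.5],[-1,[5.8,-44.2,-0.1],3.5],[-1,[5.8,-44.2,-0.1],3.5],[-1,[5.8,-44.2,-0.1],3.5],[-1,[5.8,-44.2,-0.1],3.5],[-1,[5.8,-44.2,-0.1],3.5],[-1,[5.8,-44.2,-0.1],3.5]]'; python3 -m creep '[[-1,[0,0,0],0],[-1,[0,0,0],0],[-1,[0,0,0],0]]'; python3 -c "
from h import *
im,p=grab('wrist','w2.png'); np.save('w2.npy',im); np.save('w2p.npy',p,allow_pickle=True); go((440,215,304),0.0)"
```

```text
clock: 5.15
eef_pos: [440.7, 214.2, 304.5]
eef_rot: [3.141, 0.002, -0.0]
wrist_force: [0.3, -0.0, -4.0]
finger_gap: 27.8
finger_force: 30.0
clock: 5.45
eef_pos: [440.9, 214.3, 305.6]
eef_rot: [3.142, -0.0, -0.001]
wrist_force: [0.3, -0.5, -4.3]
finger_gap: 28.2
finger_force: 30.0
at [440.9 214.5 305.6] psi -0.0007 shift [-0.086 -0.054  0.16 ] roll -0.008 rows>= 0.037971774072925825 q [ 0.38  0.11  1.55 -0.    1.48  1.95] F [ 0.3  0.5 -3.5]
```

View pics/w2.png

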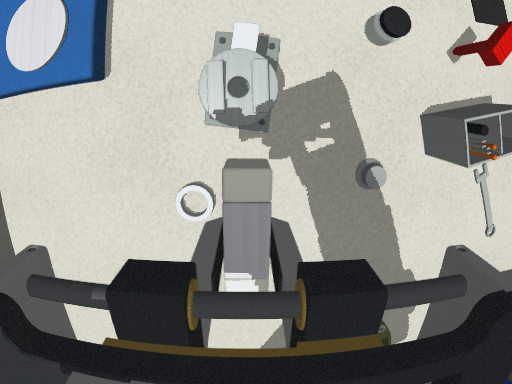

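Holder's hole is at (238,86) with its post top at (245,37); the head hangs straight in the gripper. Zooming on the holder.

```bash
python3 -c "
from h import *
im=np.load('w2.npy'); c=cv2.resize(im[15:140,185:295,::-1],(704,800),interpolation=cv2.INTER_CUBIC)[:600]
c=cv2.resize(im[15:140,185:295,::-1],None,fx=4.8,fy=4.8,interpolation=cv2.INTER_CUBIC)
cv2.imwrite('pics/w2c.png',c)
"
```

```text
(no output)
```

View pics/w2c.png

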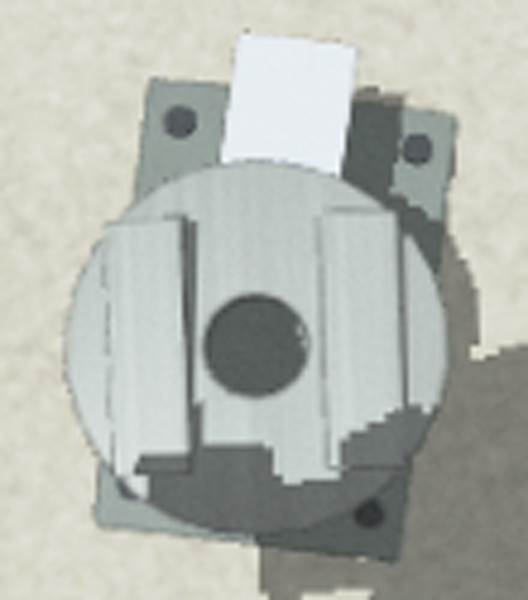

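The zoom shows the hole centre at crop (257,345), disc extents x 64–446 and y 160–530, and the cheek edges running nearly vertical.

```bash
python3 -c "
from h import *
p=np.load('w2p.npy',allow_pickle=True).item()
P=lambda x,y,z:onz(p,185+(x+.5)/4.8-.5,15+(y+.5)/4.8-.5,z,True)
l,r,t,b=P(64,345,130),P(446,345,130),P(255,160,130),P(255,530,130)
print('disc',np.linalg.norm(l-r),np.linalg.norm(t-b),(l+r)/2,(t+b)/2)
print('hole',P(257,345,130),np.linalg.norm(P(204,345,130)-P(311,345,130)))
def yaw(a,b,z):
    d=P(*a,z)-P(*b,z); return np.hypot(*d[:2]).round(1),np.arctan2(d[1],d[0]).round(3),P(*a,z).round(1),P(*b,z).round(1)
for a,b,z in (((185,218),(190,455),142),((322,215),(333,465),142),((397,212),(407,405),142),((105,230),(115,470),142),((152,78),(96,525),10),((456,115),(400,562),10)): print(yaw(a,b,z))
print('post', P(240,33,106),P(355,45,106),P(222,160,106),P(341,172,106))
"
```

```text
disc 90.1805144406738 89.35670640683642 [544.78316546 224.61937578 130.        ] [544.55118984 224.50398857 130.        ]
hole [544.08041678 223.98044739 130.        ] 25.122987301321814
(np.float64(55.2), np.float64(0.017), array([573.1, 240. , 142. ]), array([517.9, 239. , 142. ]))
(np.float64(58.1), np.float64(0.043), array([573.5, 208.9, 142. ]), array([515.4, 206.4, 142. ]))
(np.float64(45.1), np.float64(0.051), array([574.4, 191.9, 142. ]), array([529.4, 189.6, 142. ]))
(np.float64(56.1), np.float64(0.035), array([570.8, 258.2, 142. ]), array([514.7, 256.3, 142. ]))
(np.float64(148.6), np.float64(-0.125), array([643.6, 260.9,  10. ]), array([496.2, 279.4,  10. ]))
(np.float64(148.3), np.float64(-0.12), array([630.9, 163.7,  10. ]), array([483.7, 181.4,  10. ]))
post [629.04761885 228.95829484 106.        ] [625.68581243 199.84763946 106.        ] [594.45444682 233.41259525 106.        ] [591.13239673 203.49701192 106.        ]
```

```bash
python3 -c "
from h import *
go((544.1,224,285),-0.14)"
```

```text
at [440.9 214.5 305.6] psi -0.0007 shift [10.323 -0.962  2.061] roll 1.596 rows>= 2.1140998891131977 q [ 0.38  0.11  1.55 -0.    1.48  1.95] F [ 0.3  0.5 -3.5]
```

```bash
python3 -m creep '[[-1,[4,-0.4,0.5],0.8],[-1,[8,-0.8,1],1.6],[-1,[10.3,-0.95,1],1.6],[-1,[10.3,-0.95,2],1.6],[-1,[10.3,-0.95,2],1.6],[-1,[10.3,-0.95,2],1.6],[-1,[10.3,-0.95,2],1.6]]'; python3 -c "
from h import *
im,p=grab('wrist','w3.png');grab('scene','s3.png'); go((544.1,224,175),-0.14)
s=cv2.imread('pics/s3.png')[90:260,310:450]
cv2.imwrite('pics/s3c.png',cv2.resize(s,None,fx=3.5,fy=3.5,interpolation=cv2.INTER_CUBIC))"
```

```text
clock: 6.2
eef_pos: [543.2, 224.6, 286.4]
eef_rot: [-3.141, -0.001, -0.139]
wrist_force: [-0.8, 0.1, -3.6]
finger_gap: 27.8
finger_force: 30.0
at [543.4 224.7 286.4] psi -0.1390 shift [ 0.072  0.06  11.136] roll 0.011 rows>= 2.2273022657176007 q [ 0.33  0.35  1.31 -0.    1.49  2.04] F [ 1.1  0.9 -3.4]
```

View pics/s3c.png

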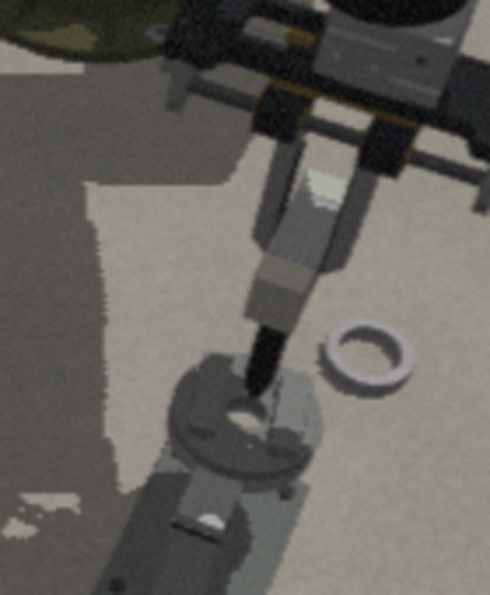

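The handle tip at crop (258,395) hangs just above the hole at (246,411). Lowering in stages while reading force.

```bash
python3 -c "
from h import *
p=manip.camera_params('scene'); print('tip',onz(p,310+258/3.5,90+395/3.5,146),'hole',onz(p,310+246/3.5,90+411/3.5,130))"
python3 -m creep '[[-1,[0.06,0.05,1],0],[-1,[0.06,0.05,1.5],0],[-1,[0.06,0.05,2],0],[-1,[0.06,0.05,2.5],0],[-1,[0.06,0.05,3],0],[-1,[0.06,0.05,3],0]]'
```

```text
tip [544.95403568 229.17147376 146.        ] hole [546.54966991 225.2543984  130.        ]
clock: 6.9
eef_pos: [544.0, 223.9, 254.7]
eef_rot: [3.141, 0.001, -0.139]
wrist_force: [-0.4, 0.1, -4.0]
finger_gap: 27.9
finger_force: 30.0
```

```bash
python3 -m creep '[[-1,[0,0,1],0],[-1,[0,0,2],0],[-1,[0,0,3],0],[-1,[0,0,4],0],[-1,[0,0,5],0],[-1,[0,0,6],0],[-1,[0,0,7],0],[-1,[0,0,7],0],[-1,[0,0,7],0]]'
```

```text
clock: 7.8
eef_pos: [544.3, 224.0, 185.6]
eef_rot: [-3.142, -0.0, -0.139]
wrist_force: [0.0, 0.2, -4.0]
finger_gap: 28.1
finger_force: 30.0
```

```bash
python3 -m creep '[[-1,[0,0,0.5],0],[-1,[0,0,1],0],[-1,[0,0,1.1],0],[-1,[0,0,1.2],0],[-1,[0,0,1.2],0],[-1,[0,0,1.2],0]]'; python3 -m creep '[[-1,[0,0,0.05],0],[-1,[0,0,0.1],0],[-1,[0,0,0.15],0],[-1,[0,0,0.15],0],[-1,[0,0,0.15],0]]'
```

```text
clock: 8.4
eef_pos: [544.3, 224.0, 173.7]
eef_rot: [-3.141, -0.0, -0.139]
wrist_force: [-0.1, 0.2, -3.6]
finger_gap: 27.8
finger_force: 30.0
clock: 8.9
eef_pos: [544.2, 224.0, 172.1]
eef_rot: [-3.142, -0.0, -0.139]
wrist_force: [-0.1, 0.1, -4.2]
finger_gap: 27.6
finger_force: 30.0
```

```bash
python3 -m creep '[[-1,[0,0,0.05],0],[-1,[0,0,0.1],0],[-1,[0,0,0.1],0],[-1,[0,0,0.1],0]]'; python3 -m creep '[[-1,[0,0,0.05],0],[-1,[0,0,0.1],0],[-1,[0,0,0.1],0],[-1,[0,0,0.1],0]]'
```

```text
clock: 9.3
eef_pos: [544.2, 224.0, 171.3]
eef_rot: [-3.141, -0.0, -0.139]
wrist_force: [-1.7, -0.0, 0.1]
finger_gap: 28.1
finger_force: 30.0
clock: 9.7
eef_pos: [544.3, 224.0, 170.4]
eef_rot: [-3.141, -0.0, -0.139]
wrist_force: [-2.4, -0.5, 4.1]
finger_gap: 27.5
finger_force: 30.0
```

Contact is at the expected height (172, so the head rests on the cheeks), pressing about 8 N. Now turning anticlockwise.

```bash
python3 -m creep '[[-1,[0,0,0],-0.2],[-1,[0,0,0],-0.4],[-1,[0,0,0],-0.6],[-1,[0,0,0],-0.8],[-1,[0,0,0],-1],[-1,[0,0,0],-1]]';python3 -m creep '[[-1,[0,0,0],-0.2],[-1,[0,0,0],-0.4],[-1,[0,0,0],-0.4]]';python3 -m creep '[[-1,[0,0,0],-0.2],[-1,[0,0,0],-0.4],[-1,[0,0,0],-0.4]]'
```

```text
clock: 10.3
eef_pos: [544.3, 224.0, 170.1]
eef_rot: [-3.141, -0.0, -0.051]
wrist_force: [2.6, 0.0, 3.4]
finger_gap: 27.4
finger_force: 30.0
clock: 10.6
eef_pos: [543.6, 223.8, 169.1]
eef_rot: [3.141, 0.002, -0.016]
wrist_force: [0.4, 0.1, -4.7]
finger_gap: 27.5
finger_force: 30.0
clock: 10.9
eef_pos: [544.1, 223.9, 169.8]
eef_rot: [3.141, 0.001, 0.019]
wrist_force: [0.4, 0.0, -4.6]
finger_gap: 28.0
finger_force: 30.0
```

The load vanished near yaw -0.03, so the channel (about 0.035) is found. Centring and lowering.

```bash
python3 -m creep '[[-1,[0,0,0],-0.2],[-1,[0,0,0.2],-0.2],[-1,[0,0,0.4],-0.2],[-1,[0,0,0.4],-0.2],[-1,[0,0,0.4],-0.2]]';python3 -m creep '[[-1,[0,0,0.1],0],[-1,[0,0,0.2],0],[-1,[0,0,0.3],0],[-1,[0,0,0.4],0],[-1,[0,0,0.4],0],[-1,[0,0,0.4],0]]'
```

```text
clock: 11.4
eef_pos: [544.2, 224.0, 166.0]
eef_rot: [3.142, 0.0, 0.035]
wrist_force: [-0.2, 0.3, -2.8]
finger_gap: 27.6
finger_force: 30.0
clock: 12.0
eef_pos: [544.2, 224.0, 162.0]
eef_rot: [3.142, 0.0, 0.035]
wrist_force: [-0.2, -0.5, -3.9]
finger_gap: 27.8
finger_force: 30.0
```

```bash
python3 -m creep '[[-1,[0,0,0.05],0],[-1,[0,0,0.1],0],[-1,[0,0,0.15],0],[-1,[0,0,0.15],0],[-1,[0,0,0.15],0]]';python3 -m creep '[[-1,[0,0,0.05],0],[-1,[0,0,0.1],0],[-1,[0,0,0.1],0],[-1,[0,0,0.1],0]]'
```

```text
clock: 12.5
eef_pos: [544.2, 224.0, 160.5]
eef_rot: [3.142, 0.0, 0.035]
wrist_force: [0.5, -0.6, -4.0]
finger_gap: 27.9
finger_force: 30.0
clock: 12.9
eef_pos: [544.2, 224.0, 159.7]
eef_rot: [-3.142, -0.0, 0.035]
wrist_force: [-0.9, 0.3, -1.5]
finger_gap: 27.7
finger_force: 30.0
```

Seated: contact at 160, 12 mm below the cheek-top contact. Releasing and rising.

```bash
python3 -m creep '[[-1,[0,0,0.03],0],[-0.2,[0,0,0.03],0],[-0.1,[0,0,0],0],[0.2,[0,0,0],0],[0.2,[0,0,0],0],[0.2,[0,0,0],0],[0.2,[0,0,0],0]]'; python3 -m creep '[[0.2,[0,0,-0.5],0],[0.2,[0,0,-1.5],0],[0.2,[0,0,-4],0],[0.2,[0,0,-8],0],[0.2,[-4,0,-14],0],[0.2,[-10,0,-14],0],[0.2,[-10,0,-14],0],[0.2,[-10,0,-14],0],[0.2,[-10,0,-14],0],[0.2,[-10,0,-14],0]]'; python3 -c "
from h import *
im,p=grab('wrist','w4.png'); np.save('w4.npy',im);np.save('w4p.npy',p,allow_pickle=True); go((544,224,200),0)
sc,_=grab('scene','s4.png')
a=cv2.resize(im[10:145,170:300,::-1],(400,415),interpolation=cv2.INTER_CUBIC);b=cv2.resize(sc[150:254,320:420,::-1],(399,415),interpolation=cv2.INTER_CUBIC)
cv2.imwrite('pics/fin.png',np.hstack([a,b]))"
```

```text
clock: 13.6
eef_pos: [544.2, 224.0, 159.6]
eef_rot: [-3.142, -0.0, 0.035]
wrist_force: [-0.9, -0.0, -1.2]
finger_gap: 56.8
finger_force: 0.0
clock: 14.6
eef_pos: [444.8, 220.4, 299.4]
eef_rot: [3.141, 0.0, 0.035]
wrist_force: [0.3, 0.3, 0.3]
finger_gap: 56.5
finger_force: 0.0
at [444.9 220.4 299.1] psi 0.0348 shift [ 9.927 -0.02   9.907] roll 0.399 rows>= 2.8049470874330398 q [ 0.39  0.13  1.54 -0.    1.47  1.92] F [0.1 0.2 0.4]
```

View pics/fin.png

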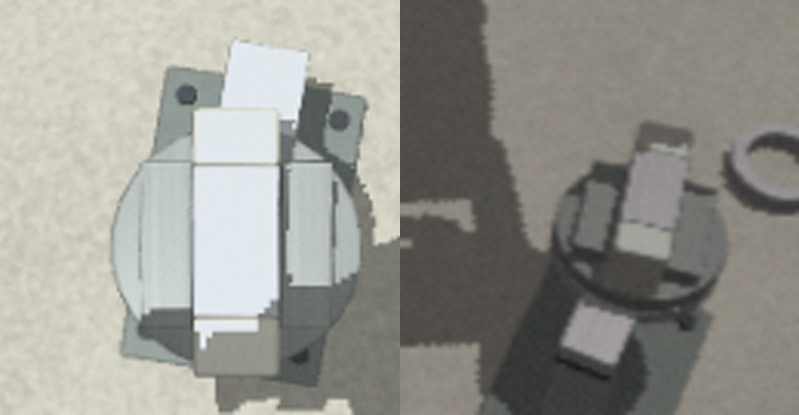

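The head lies between the two cheeks, central over the disc (crop (236,240)), with the gripper clear.

```bash
python3 -c "
from cell import manip
print(manip.sign_off())"
```

```text
the job is handed in; nothing more can be done
None
```

The mallet is back in its holder: its head dropped into the channel and sits home, I let go, and I handed the job in at about 15 s; the holder saw roughly 8 N at each reading, and I went nowhere near the jar, flange, bottle or box.

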